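# Lock the spice carousel for the move

## Robot

A 6-joint arm with a two-finger parallel gripper is mounted at the origin on the work surface. World frame = base frame: x ahead of the robot, y to its left, z up, the work surface at z = 0. Lengths are in m, angles in rad, forces in N, time in s.
With the tool pointing down it reaches from about 0.35 to 0.975 m from the base axis. Payload 4.9 kg.
Tool frame: the origin (TCP) lies midway between the tips of the shut fingers; the grasp point (between the pads) lies 19 mm behind it; z points along the fingers, y is the direction in which the jaws open and shut (so a half turn about z gives the same grasp; the last joint's range is limited). The gripper opens to 85 mm and grips with 20 to 120 N. Pads are 22 mm wide; open, the fingers measure 114 mm over their backs; the gripper's body (76 mm by 85 mm) begins 54 mm behind the grasp point. The pads swing forward as they close: fully open they stand 13 mm farther back than shut.
Start: joints at [1.137, 0.053, 1.613, -0, 1.476, -0.119], TCP at [0.194, 0.594, 0.231] pointing down, gripper open.
Joint ranges: [-3.01, 3.01], [-1.01, 2.22], [0.06, 2.58], [-1.02, 4.17], [0.09, 2.62], [-3.14, 3.14]. Speed limits (rad/s): [2.57, 2.57, 3.14, 3.14, 3.14, 3.14].

## Interface

Orientations are given as a rotation vector (axis times angle).
In Python, from station import ctrl gives the robot as it stands.
- The arm moves only by the tool drive_tool, never from a script. Its argument "moves" is one flat list of numbers, 7 for each row, row after row: the turn, a rotation vector about the world's x, y, z in degrees, then the shift along the world's x, y, z in m, then the closure, from 0 (fully open) to 1 (shut). A call has exactly 5 rows; each row shifts and turns the commanded pose from where the row before left it; what a row does not reach is not made up. A row lasts 1/8 s, in which the tool goes at most 62.5 mm and 10.7 degrees, less where a joint would pass 70% of its speed; a pose out of reach is approached as far as the arm can. A call is refused whole if a number of a shift passes 0.0625 or a number of a turn 10.7, either way. A call with a gripper value outside its range is refused whole. The fingers move at their own pace and stop on an object; "newtons" is the grip in N (left out, the last holds). Time passes only in rows, so rows that do not move let the fingers close, or fill a call up. It gives the time, the measured TCP pose, the force and the opening at its end, in the units of the state.
- ctrl.get_obs(): the state, without advancing time (a new reading comes with each control period).
- ctrl.get_image(name): name is "scene" or "side" or "wrist"; returns the picture (400x640x3 uint8, red, green, blue); there is no depth.
- ctrl.get_calibration(name): a dict with "fx", "fy", "cx", "cy" (pixels), "rvec" (rotation vector, rad) and "tvec" (3), from world to camera coordinates, as OpenCV has them; the wrist camera has in their place "T_tool_cam" (4x4, takes a point from camera to tool coordinates, whose origin is the TCP and whose axes are the flange's). Camera axes: x right, y down, z forward; pixel columns grow to the right and rows downward; lengths in m; the calibration is good to about 2 mm. The wrist camera is an equidistant fisheye: a pixel r from the principal point sees the ray r / f radians off the axis. A picture is of the moment at which its call begins: read the wrist's pose just before it. get_calibration takes no time and is no camera call.
- ctrl.finish_job(): hands the job in, once; it reports no verdict.
The state is a dict: "t": time; "q": joint angles; "dq": joint speeds; "effort": joint torques, N m; "tool_pos": TCP position; "tool_rot": TCP orientation; "contact_force": force on the tool from outside, world axes, zero at the start; "wrist_torque": the same for the moment, N m; "opening": finger opening in m.
Only numpy, scipy, OpenCV 4.12 (cv2) and the standard library are available. Lean on these libraries where they do the work, as an engineer would, in place of code of your own. Each camera call takes 0.05 s, during which the arm holds its last target.

## Task

Lock the spice carousel for the move: turn its rack (the black knob is there for that) until the slot in its tray faces the guide, then slide the flat locking blade along the guide into the slot until the red line on the blade is level with the red lines on the two rails. Never run the blade well past those lines towards the hub, leave it lying flat, and do not disturb anything else on the counter.

Things in the scene. Friction and masses are not known exactly. Their poses are not given: they have to be found in the camera images.
- knob (a point): Centre of the black upright knob, 20 mm in diameter, z 0.130 to 0.170, on the steel top disc (120 mm in diameter) of the carousel's turning rack. It stands 45 mm from the rack's vertical axis; seen from above, axis, knob and slot mouth lie on one line, in that order. It carries the rack round and spins freely on its own pin, so it can be led round without turning the wrist.
- rack (a joint): Angle of the turning rack about its vertical axis, counter-clockwise from above; 0 = slot straight away from the guide, +pi or -pi = slot faces the guide (stops at +-3.7). Light friction, 0.06 N m; stays where it is left. Five jars stand on its tray, centres 74 mm from the axis, 42 mm in diameter, tops at z 0.103, none over the slot.
- slot_mouth (a point): Middle of the mouth of the slot in the rack's steel tray, 112 mm from the rack's axis, z 0.011. The slot is 36 mm wide, 67 mm long towards the axis, open above, corners of the mouth rounded; tray z 0.007 to 0.022. Its y axis points from the axis out through the slot. Turns with the rack; at the start it faces well away from the guide.
- guide_mouth (a point): Fixed point to which the slot's mouth must come: on the guide's centre line at the tray's outer edge, z 0.011. Its +y axis is the direction in which the blade slides in; the rack's vertical axis lies 112 mm from here along +y.
- guide_line (a point): Fixed point midway between the red lines (6 mm wide) across the tops of the guide's two rails, z 0.011; axes as guide_mouth, 23 mm before it. The guide is an open-topped straight channel, 34 mm wide inside, 56 mm outside, floor at z 0.006, rail tops at z 0.016, from 118 to 290 mm from the rack's axis.
- blade_line (a point): Centre of the red line (6 mm wide) across the top of the loose flat metal blade: 30 mm wide, 120 mm long, 5 mm thick, about 120 g, round nose 75 mm ahead of here along +y (x: across). z 0.011 in the guide. Starts in the guide, nose outside the tray. With its line level with the rails' lines, the nose is 52 mm inside the slot, 15 mm short of its end.
- blade_tab (a point): Centre of the orange upright tab on the blade's tail: 30 mm wide, 5 mm thick along the blade, z 0.011 to 0.041 in the guide; 42.5 mm behind blade_line. The face to push is the outer one (blade's -y). The blade slides with little force, stops when the push stops, and can be drawn back by the tab.
- saucepan: Bystander: red enamel saucepan with lid, 190 mm across, 132 mm tall, long black handle; origin under its centre.
- storage_box: Bystander: clear plastic storage box with clip lid, 206 x 286 x 117 mm; origin under its centre.
- soup_spoon: Bystander: white ceramic soup spoon, 155 mm long, lying flat; origin on the counter under its middle.
- scoop: Bystander: stainless ice cream scoop, 195 mm long, lying; origin on the counter under its middle.
- mug: Bystander: blue ceramic mug, 82 mm across, 92 mm tall; origin under its centre.
- tape: Bystander: roll of brown tape lying flat, 104 mm across, 48 mm tall; origin under its centre.
- blade: The same locking blade as a body; origin at the underside's centre, 15 mm ahead of blade_line, +y towards the nose.
Things that resemble listed ones, but are neither listed nor needed, are in the scene too. Of the things like the blade, leave any that is blue; of the rest the smaller one is meant.

How it is judged:
By the outcome, as a careful person would: the job done as asked, in the order asked, and still so for the second after the job is handed in, with the robot touching nothing.
It also fails if it takes over 54 s, if anything falls off the work surface, if the arm or the gripper's body presses on something with over 40 N, if the wrist force passes 120 N, or if a joint passes its speed limit or range.

## Working session

There is one attempt and no reset: what is moved stays moved. The work goes in short steps, Python scripts to look and compute and a tool call to move; the robot and the scene stay as the last step left them, time stands still between calls to the robot, and variables do not carry over. Pictures are saved under pics/ and viewed, and the job is handed in when it is done.

Besides the shell and the picture viewer there is one more tool, called after "Request:" in YAML: its name, and indented under it one key for each argument. drive_tool: Moves the arm, as the interface text tells. Its arguments: {"type":"object","properties":{"moves":{"type":"array","items":{"type":"number"}},"newtons":{"type":"number"}},"required":["moves"]}

```bash
mkdir -p pics; ls; python3 - <<'E'
from station import ctrl
import cv2
o=ctrl.get_obs();print({k:o[k] for k in('t','tool_pos','tool_rot','opening')})
for n in('scene','side','wrist'):
    cv2.imwrite(f'pics/{n}0.png',ctrl.get_image(n)[:,:,::-1]);print(n,ctrl.get_calibration(n))
E
```

```text
pics
{'t': 0.0, 'tool_pos': array([0.1932408 , 0.59370249, 0.23007571]), 'tool_rot': array([-0.49240051, -3.10216716,  0.00315053]), 'opening': 0.08547433865569755}
scene {'fx': 464.3917906396663, 'fy': 464.3917906396663, 'cx': 314.1400067361985, 'cy': 204.30139149996194, 'rvec': array([ 2.38952585,  0.68869916, -0.23803813]), 'tvec': array([-0.47079331, -0.16453601,  1.69331736])}
side {'fx': 469.12655747482336, 'fy': 469.12655747482336, 'cx': 320.2496649088642, 'cy': 195.24036665806705, 'rvec': array([ 2.22024258, -0.90522161,  0.38898474]), 'tvec': array([-0.41968202,  0.36302173,  1.20013189])}
wrist {'fx': 309.70691628693146, 'fy': 309.70691628693146, 'cx': 318.44834743858115, 'cy': 195.56842211117774, 'T_tool_cam': array([[-1.26677098e-04, -9.62664467e-01, -2.70697447e-01,
         6.89246481e-02],
       [ 9.99999830e-01,  3.22325574e-05, -5.82592172e-04,
        -3.41096710e-04],
       [ 5.69566054e-04, -2.70697475e-01,  9.62664299e-01,
        -1.42378552e-01],
       [ 0.00000000e+00,  0.00000000e+00,  0.00000000e+00,
         1.00000000e+00]])}
```

View pics/scene0.png

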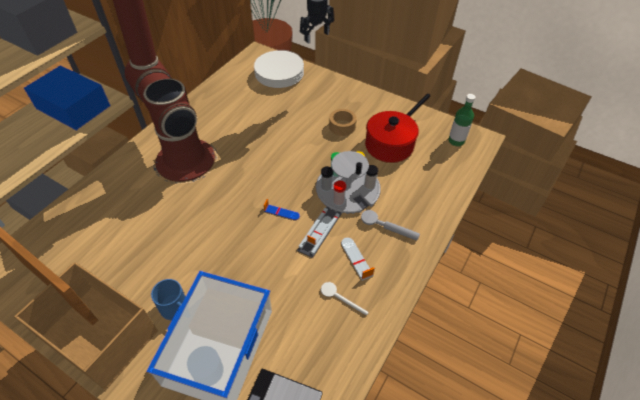

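View pics/side0.png

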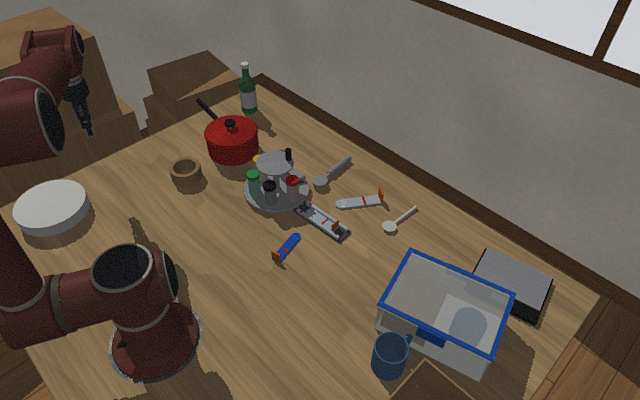

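View pics/wrist0.png

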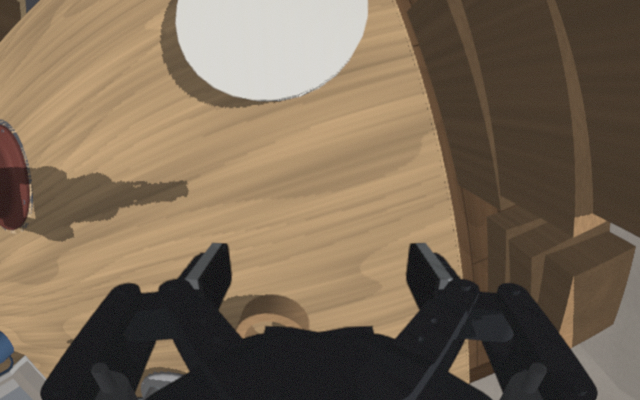

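The scene view shows the carousel at (348,185), with the black knob near (359,168) and the guide with a blade at (320,232). Similar blades are a blue one at (281,212) and a second pale one at (357,257). The guide blade fits the description, and I'll check it in a crop.

```bash
python3 - <<'E'
import cv2,numpy as np
a=cv2.imread('pics/scene0.png')[140:290,250:430];b=cv2.imread('pics/side0.png')[140:270,235:425]
a=cv2.resize(a,None,fx=4,fy=4,interpolation=2);b=cv2.resize(b,None,fx=4,fy=4,interpolation=2)
cv2.imwrite('pics/sc.png',a);cv2.imwrite('pics/sd.png',b)
E
```

```text
(no output)
```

View pics/sc.png

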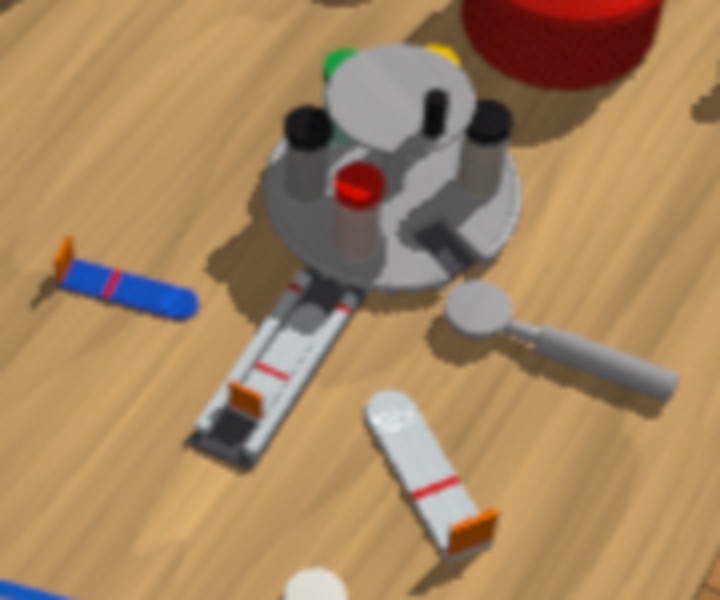

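View pics/sd.png

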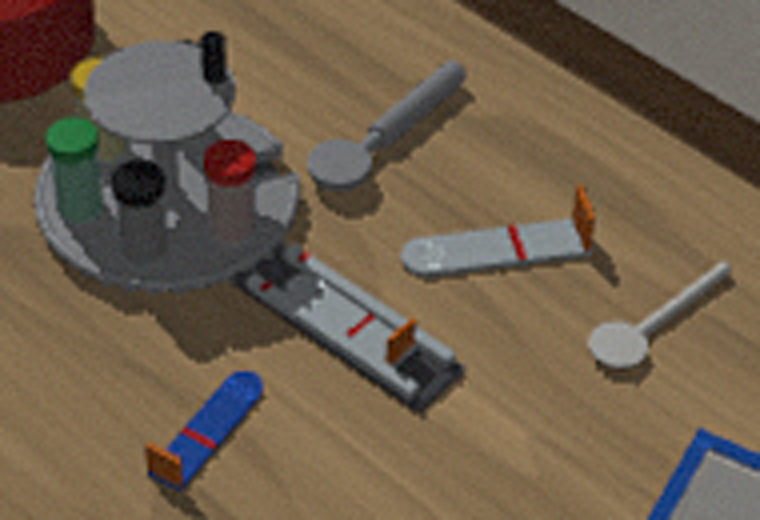

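The crops confirm it: the guide blade (crop red line (272,371), tab (246,400)) is the smaller pale one, and the larger pale one lies loose. Knob and slot both point at the scoop side. Next I'll measure.

```bash
cat > h.py <<'E'
import numpy as np,cv2
from station import ctrl
def cam(n):
    c=ctrl.get_calibration(n);K=np.array([[c['fx'],0,c['cx']],[0,c['fy'],c['cy']],[0,0,1]]);R=cv2.Rodrigues(c['rvec'])[0];return K,R,c['tvec']
C={n:cam(n) for n in('scene','side')}
def onz(n,p,z):
    K,R,t=C[n];d=R.T@np.linalg.solve(K,[p[0],p[1],1]);o=-R.T@t;return o+d*(z-o[2])/d[2]
def proj(n,P):
    K,R,t=C[n];q=K@(R@np.asarray(P,float)+t);return q[:2]/q[2]
def tri(a,b):
    M=[C[n][0]@np.c_[C[n][1],C[n][2]] for n in('scene','side')]
    X=cv2.triangulatePoints(M[0],M[1],np.array(a,float).reshape(2,1),np.array(b,float).reshape(2,1))[:,0];return X[:3]/X[3]
def masks(im):
    h=cv2.cvtColor(im,cv2.COLOR_BGR2HSV);H,S,V=[h[:,:,i].astype(int) for i in range(3)]
    red=((H<6)|(H>172))&(S>100)&(V>70)
    org=(H>=6)&(H<16)&(S>190)&(V>90)
    return red.astype(np.uint8),org.astype(np.uint8)
E
python3 - <<'E'
from h import *
np.set_printoptions(precision=4,suppress=True)
for n,(x0,y0,x1,y1) in (('scene',(290,185,350,260)),('side',(290,195,350,245))):
    im=cv2.imread(f'pics/{n}0.png');
    for m,nm in zip(masks(im),('red','org')):
        k,l,s,c=cv2.connectedComponentsWithStats(m)
        for i in range(1,k):
            if x0<c[i][0]<x1 and y0<c[i][1]<y1 and s[i,4]>1: print(n,nm,s[i,4],c[i],s[i,:4],onz(n,c[i],0.016 if nm=='red' else .026)[:2])
S=lambda x,y:(250+x/4,140+y/4)
D=lambda x,y:(235+x/4,140+y/4)
print('disc',tri(S(401,98),D(159,90)),onz('scene',S(401,98),.13),onz('side',D(159,90),.13))
print('knobtop',tri(S(437,95),D(212,37)),onz('scene',S(437,95),.17),onz('side',D(212,37),.17))
print('rail',tri(S(320,297.5),D(285,272)),onz('scene',S(320,297.5),.016),onz('side',D(285,272),.016))
print('bl',tri(S(272,371),D(361,325)),onz('scene',S(272,371),.011),onz('side',D(361,325),.011))
print('spoon/scoop',onz('scene',S(478,305),.01),onz('scene',S(670,385),.01))
E
```

```text
scene red 132 [339.5227 186.2424] [334 180  13  13] [0.5484 0.1755]
scene red 4 [323.5 211.5] [323 211   2   2] [0.5589 0.0531]
scene red 6 [335.5 216.5] [334 216   4   2] [0.6026 0.0564]
scene red 12 [317.4167 232.3333] [314 231   8   4] [ 0.5859 -0.0283]
scene org 34 [310.9118 239.1765] [308 236   7   7] [ 0.5861 -0.067 ]
side red 5 [310.4 203.8] [310 203   2   3] [0.5995 0.0549]
side red 4 [300.75 211.25] [300 211   3   2] [0.5548 0.0526]
side red 13 [324.7692 220.6923] [322 218   7   6] [ 0.5814 -0.0288]
side org 8 [335.75  221.625] [333 220   6   5] [ 0.5967 -0.0612]
disc [0.5735 0.192  0.1229] [0.5762 0.1867 0.13  ] [0.5682 0.1847 0.13  ]
knobtop [0.6138 0.1718 0.1668] [0.6148 0.1702 0.17  ] [0.6109 0.1676 0.17  ]
rail [0.5812 0.0564 0.0103] [0.583  0.0543 0.016 ] [0.5771 0.0507 0.016 ]
bl [ 0.5859 -0.0256  0.0086] [ 0.5865 -0.0257  0.011 ] [ 0.584  -0.0284  0.011 ]
spoon/scoop [0.6942 0.1206 0.01  ] [0.8601 0.1314 0.01  ]
```

Request:
drive_tool:
  moves: [0,0,5,0.043,-0.043,0.005,0,0,0,5,0.043,-0.043,0.005,0,0,0,5,0.043,-0.043,0.005,0,0,0,5,0.043,-0.043,0.005,0,0,0,1.5,0.043,-0.043,0,0]
  newtons: 30

```text
t: 0.78
tool_pos: [0.4097, 0.3778, 0.2517]
tool_rot: [-0.097, 3.139, 0.001]
contact_force: [1.0, 0.7, -1.2]
opening: 0.0853
```

Request:
drive_tool:
  moves: [0,0,0,0.043,-0.043,0,0,0,0,0,0.043,-0.043,0,0,0,0,0,0.043,-0.043,0,0,0,0,0,0.04,-0.043,0,0,0,0,0,0.025,-0.035,0,0]

```text
t: 1.4
tool_pos: [0.6038, 0.1702, 0.2507]
tool_rot: [0.093, -3.14, 0.0]
contact_force: [0.0, -0.0, -0.4]
opening: 0.0853
```

```bash
cat >> h.py <<'E'
W=ctrl.get_calibration('wrist')
def wray(o,p):
    v=(np.array(p,float)-[W['cx'],W['cy']])/W['fx'];r=np.linalg.norm(v)
    d=np.array([*(np.sin(r)*v/max(r,1e-9)),np.cos(r)])
    T=W['T_tool_cam'];R=cv2.Rodrigues(np.array(o['tool_rot']))[0]
    return R@T[:3,3]+o['tool_pos'],R@T[:3,:3]@d
def wonz(o,p,z):
    c,d=wray(o,p);return (c+d*(z-c[2])/d[2])
def wproj(o,P):
    T=W['T_tool_cam'];R=cv2.Rodrigues(np.array(o['tool_rot']))[0]
    q=T[:3,:3].T@(R.T@(np.array(P)-o['tool_pos'])-T[:3,3]);th=np.arctan2(np.hypot(q[0],q[1]),q[2]);
    return np.array([W['cx'],W['cy']])+W['fx']*th*q[:2]/np.hypot(q[0],q[1])
E
python3 - <<'E'
from h import *
import pickle
o=ctrl.get_obs();print(o['t'],o['tool_pos'],o['tool_rot'],o['q'],o['contact_force'])
im=ctrl.get_image('wrist')[:,:,::-1];cv2.imwrite('pics/w1.png',im);pickle.dump(o,open('o1.pkl','wb'))
print(wproj(o,[.613,.17,.17]),wproj(o,[.57,.187,.13]),wproj(o,[.58,.054,.016]))
E
```

```text
1.4 [0.60375741 0.17016469 0.25068432] [ 9.27801927e-02 -3.13954478e+00  2.18711108e-04] [ 1.56174072e-01  4.77780172e-02  1.58572086e+00 -5.27217529e-05
  1.50878319e+00 -1.47370601e+00] [ 0.03934151 -0.0188745  -0.40906031]
[317.95560965 215.28865998] [340.81209687 153.39297367] [227.44154029 143.87442033]
```

View pics/w1.png

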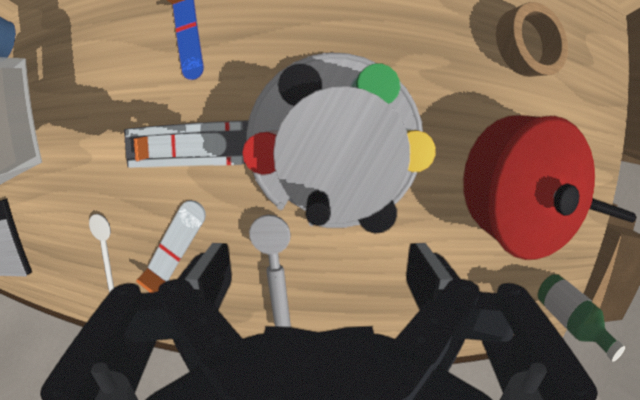

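The wrist view shows the disc around (343,150), the knob at (318,208), the guide rails from x=127 to 245 around y=143, rail lines at (228,127) and (229,160), and the blade line at (173,146). I'll refine from this.

```bash
python3 - <<'E'
from h import *
import pickle
np.set_printoptions(precision=4,suppress=True)
im=cv2.imread('pics/w1.png');o=pickle.load(open('o1.pkl','rb'))
r,g=masks(im)
for m,nm in((r,'red'),(g,'org')):
    k,l,s,c=cv2.connectedComponentsWithStats(m)
    for i in range(1,k):
        if 120<c[i][0]<290 and 100<c[i][1]<180 and s[i,4]>3:
            print(nm,s[i],c[i],wonz(o,c[i],.016)[:2],wonz(o,c[i],.011)[:2],wonz(o,c[i],.041)[:2])
cv2.imwrite('pics/w1c.png',cv2.resize(im[70:250,110:350],None,fx=3.3,fy=3.3,interpolation=2))
E
```

```text
red [225 122   4   9  34] [226.5882 126.    ] [0.5575 0.0525] [0.5578 0.051 ] [0.556 0.06 ]
red [ 242  132   34   42 1126] [259.4902 152.5631] [0.5895 0.0957] [0.5903 0.0948] [0.5859 0.1004]
red [171 135   5  22  74] [173.0405 145.4459] [ 0.5834 -0.023 ] [ 0.5841 -0.0255] [ 0.5802 -0.0105]
red [227 157   4   8  28] [228.2857 160.7857] [0.6016 0.0552] [0.6024 0.0538] [0.5971 0.0626]
```

View pics/w1c.png

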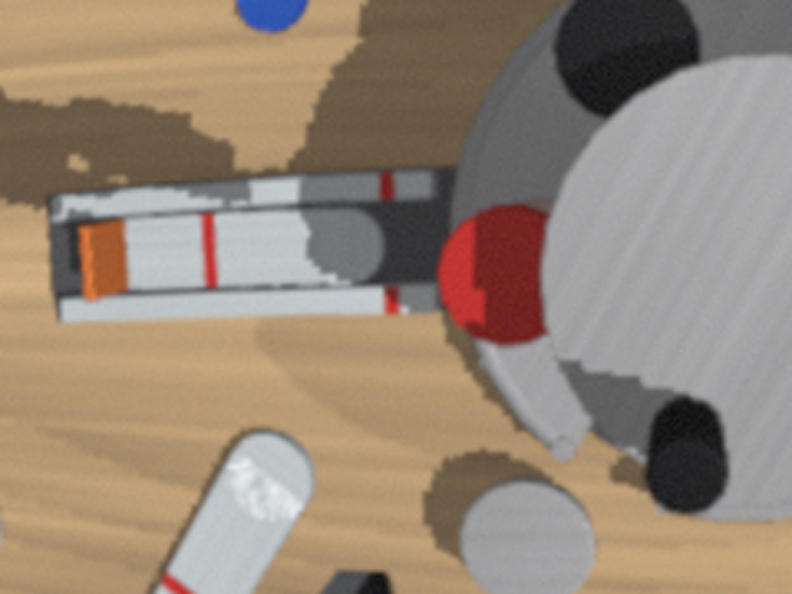

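Request:
drive_tool:
  moves: [0,0,0,0.009,0,-0.05,0,0,0,0,0,0,-0.05,0.3,0,0,0,0,0,-0.01,0.6,0,0,0,0,0,0,0.85,0,0,0,0,0,0,0.85]
  newtons: 20

```text
t: 2.08
tool_pos: [0.613, 0.1724, 0.1437]
tool_rot: [-0.095, 3.136, 0.0]
contact_force: [2.5, -1.0, -2.1]
opening: 0.0193
```

```bash
python3 - <<'E'
from h import *
o=ctrl.get_obs();print(o['t'],o['tool_pos'],o['tool_rot'],o['opening'],o['contact_force'])
im=ctrl.get_image('wrist')[:,:,::-1];cv2.imwrite('pics/w2.png',im)
E
```

```text
2.075 [0.6130437  0.17239065 0.14365433] [-9.49846118e-02  3.13563620e+00  7.58034736e-05] 0.019326907148010997 [ 2.45051935 -1.01330932 -2.13160787]
```

View pics/w2.png

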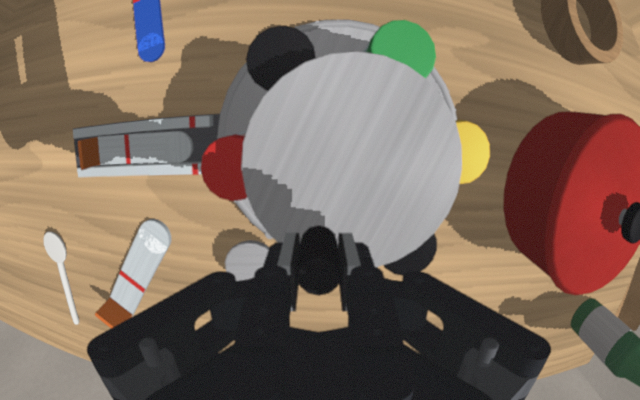

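Request:
drive_tool:
  moves: [0,0,0,-0.0017,-0.0047,0,0.85,0,0,0,-0.0026,-0.0044,0,0.85,0,0,0,-0.0032,-0.0041,0,0.85,0,0,0,-0.0035,-0.0037,0,0.85,0,0,0,-0.004,-0.0033,0,0.85]

```text
t: 2.75
tool_pos: [0.5973, 0.1523, 0.1435]
tool_rot: [-0.095, 3.137, 0.002]
contact_force: [0.4, 2.0, 6.9]
opening: 0.0194
```

Request:
drive_tool:
  moves: [0,0,0,-0.0043,-0.0028,0,0.85,0,0,0,-0.0046,-0.0023,0,0.85,0,0,0,-0.0048,-0.0017,0,0.85,0,0,0,-0.005,-0.0012,0,0.85,0,0,0,-0.0052,-0.0006,0,0.85]

```text
t: 3.38
tool_pos: [0.5736, 0.1442, 0.1436]
tool_rot: [-0.095, 3.136, 0.003]
contact_force: [1.6, 3.5, 5.2]
opening: 0.019
```

```bash
python3 - <<'E'
from h import *
o=ctrl.get_obs();print(o['t'],o['tool_pos'],o['tool_rot'],o['opening'],o['contact_force'])
im=ctrl.get_image('wrist')[:,:,::-1];cv2.imwrite('pics/w3.png',im)
for n in('scene','side'): cv2.imwrite(f'pics/{n}3.png',ctrl.get_image(n)[:,:,::-1])
a=cv2.imread('pics/scene3.png')[130:270,280:400];b=cv2.imread('pics/side3.png')[130:250,235:365]
a=cv2.resize(a,(480,560),interpolation=2);b=cv2.resize(b,None,fx=2.4,fy=2.4);c=np.zeros((560,800,3),np.uint8);c[:,:480]=a;c[:b.shape[0],480:480+b.shape[1]]=b
cv2.imwrite('pics/c3.png',c)
E
```

```text
3.375 [0.57357391 0.14416139 0.14356576] [-0.09465522  3.1362572   0.003269  ] 0.019009687354907625 [1.63649981 3.53588572 5.22316857]
```

View pics/w3.png

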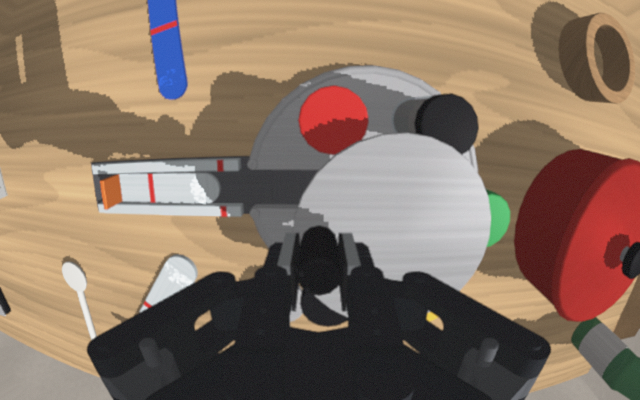

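View pics/c3.png

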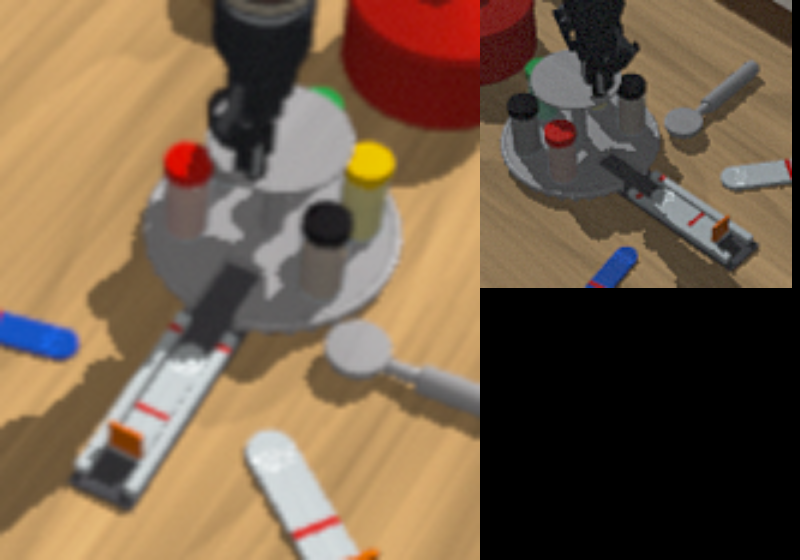

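The slot now faces the guide in all views. I'll check the alignment numerically from the slot edges.

```bash
python3 - <<'E'
from h import *
im=cv2.imread('pics/w3.png')
cv2.imwrite('pics/w3c.png',cv2.resize(im[140:240,190:330],None,fx=5.6,fy=5.6,interpolation=2))
r,_=masks(im);o=ctrl.get_obs()
k,l,s,c=cv2.connectedComponentsWithStats(r)
for i in range(1,k):
    if 120<c[i][0]<250 and 140<c[i][1]<220 and s[i,4]>3: print(s[i],c[i],wonz(o,c[i],.016)[:2],wonz(o,c[i],.011)[:2])
E
```

```text
[217 160   6  12  61] [219.86885246 165.45901639] [0.55677091 0.05281517] [0.55775432 0.05120871]
[148 173   7  30 124] [151.01612903 187.65322581] [ 0.5817387 -0.022609 ] [ 0.58318483 -0.02561326]
[221 206   6  11  58] [223.17241379 211.32758621] [0.60086177 0.05508926] [0.6026623  0.05352495]
```

View pics/w3c.png

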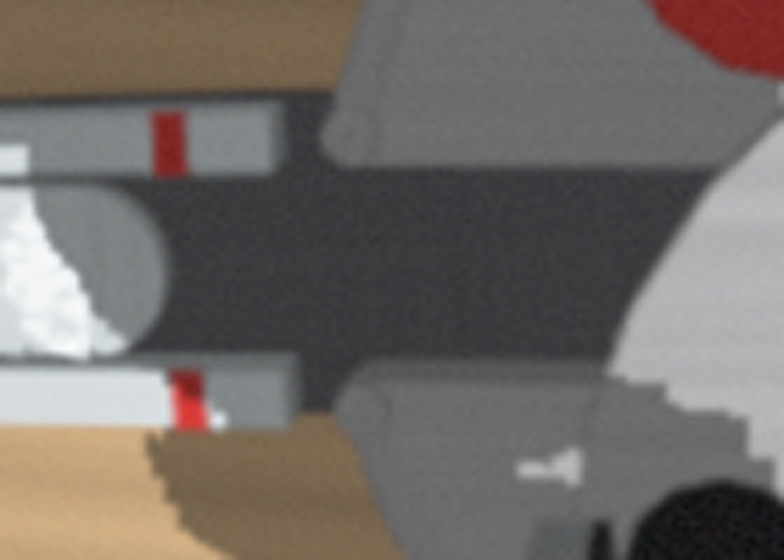

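```bash
python3 - <<'E'
from h import *
o=ctrl.get_obs()
P=lambda x,y:(190+x/5.6,140+y/5.6)
g=np.array([-.06,.998]);n=np.array([.998,.06]);rail=np.array([.5789,.0539])
for q,z in((P(380,166),.022),(P(690,168),.022),(P(400,382),.022),(P(580,382),.022),(P(60,181),.016),(P(240,176),.016),(P(60,359),.016),(P(260,357),.016)):
    p=wonz(o,q,z)[:2];print(z,p,'along',g@(p-rail),'lat',n@(p-rail))
E
```

```text
0.022 [0.55780387 0.08985211] along 0.03714597279008513 lat -0.01889681005800861
0.022 [0.55548856 0.13843074] along 0.08576636202805382 lat -0.018292777073443754
0.022 [0.59320244 0.0934907 ] along 0.03865337359573049 lat 0.01664927367711107
0.022 [0.59133289 0.1227668 ] along 0.06798309000782543 lat 0.016540033312439945
0.016 [0.56401318 0.03354851] along -0.019417580654297103 lat -0.016078133296040183
0.016 [0.56179158 0.06532831] along 0.01243195765964596 lat -0.016388505667598603
0.016 [0.59518226 0.03224317] along -0.022590450667386606 lat 0.01495029072755371
0.016 [0.59243437 0.06845988] along 0.013718695558078366 lat 0.014380892414537425
```

Slot and guide centre lines agree within about 0.5 mm. I'll release the knob, rise and go over the tab.

Request:
drive_tool:
  moves: [0,0,0,0,0,0,0.6,0,0,0,0,0,0,0.4,0,0,0,0,0,0,0.4,0,0,0,0,0,0.04,0.4,0,0,0,0,0,0.05,0.4]

```text
t: 4.15
tool_pos: [0.5713, 0.1431, 0.23]
tool_rot: [0.095, -3.135, 0.001]
contact_force: [0.7, -0.6, 0.8]
opening: 0.0513
```

Request:
drive_tool:
  moves: [0,0,0,0.003,-0.053,0,0.4,0,0,0,0.003,-0.053,0,0.4,0,0,0,0.003,-0.053,0,0.4,0,0,0,0.0035,-0.053,0,0.4,0,0,0,0,0,-0.06,0.4]

```text
t: 4.78
tool_pos: [0.5892, -0.0732, 0.1768]
tool_rot: [-0.087, 3.128, -0.007]
contact_force: [0.2, 1.0, -1.3]
opening: 0.0514
```

```bash
python3 - <<'E'
from h import *
o=ctrl.get_obs();print(o['t'],o['tool_pos'],o['tool_rot'],o['opening'],o['contact_force'])
im=ctrl.get_image('wrist')[:,:,::-1];cv2.imwrite('pics/w4.png',im)
r,g=masks(im)
for m in(r,g):
  k,l,s,c=cv2.connectedComponentsWithStats(m)
  for i in range(1,k):
    if s[i,4]>15: print(s[i],c[i],wonz(o,c[i],.016)[:2],wonz(o,c[i],.011)[:2])
E
```

```text
4.775 [ 0.5891527  -0.07318463  0.17684821] [-0.08683446  3.1282513  -0.0067377 ] 0.051382939611036384 [ 0.17914713  0.98044495 -1.33525337]
[370  18  29   7 125] [383.88   20.904] [ 0.42635213 -0.01936881] [ 0.42482846 -0.01842143]
[ 550  109   38   44 1355] [568.06789668 129.93357934] [0.50541737 0.2299993 ] [0.50520103 0.23506995]
[440 152   5  10  43] [442.3255814 156.6744186] [0.5579937  0.05285543] [0.5586467  0.05499703]
[632 154   8  30 115] [637.04347826 165.4173913 ] [0.52987431 0.42204895] [0.53006236 0.43029511]
[363 161   7  29 144] [366.29166667 175.03472222] [ 0.58309935 -0.02638695] [ 0.58416747 -0.02555561]
[637 185   3  16  26] [638.15384615 192.38461538] [0.57238566 0.44604111] [0.57327664 0.45468398]
[436 193   6   9  38] [438.81578947 197.07894737] [0.60170679 0.05558172] [0.60308259 0.0577684 ]
[636 199   4  14  25] [637.88 205.24] [0.59393693 0.45683946] [0.59518425 0.46566088]
[637 242   3  29  55] [638.47272727 257.45454545] [0.693348   0.52779667] [0.69623907 0.53779136]
[319 294  28  18 140] [332.61428571 302.22857143] [ 0.73799569 -0.04922597] [ 0.74162501 -0.04877227]
```

View pics/w4.png

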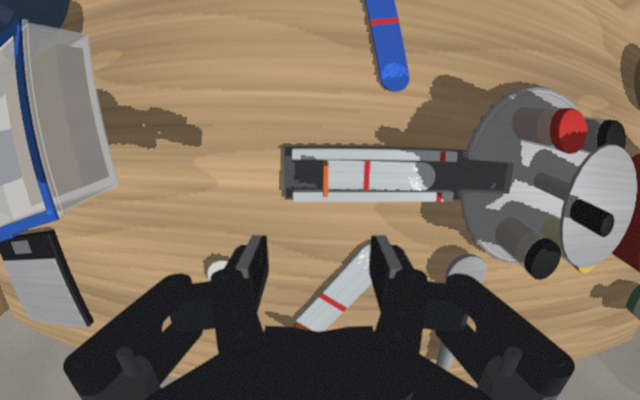

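Request:
drive_tool:
  moves: [0,0,0,0.001,0.0005,-0.04,0.65,0,0,0,0,0,-0.04,0.65,0,0,0,0,0,-0.03,0.65,0,0,0,0,0,0,0.65,0,0,0,0,0,0,0.65]

```text
t: 5.45
tool_pos: [0.5869, -0.068, 0.0628]
tool_rot: [-0.096, 3.139, -0.001]
contact_force: [0.3, 0.3, 0.7]
opening: 0.0299
```

```bash
python3 - <<'E'
from h import *
o=ctrl.get_obs();print(o['t'],o['tool_pos'],o['tool_rot'],o['opening'],o['contact_force'])
im=ctrl.get_image('wrist')[:,:,::-1];cv2.imwrite('pics/w5.png',im)
E
```

```text
5.45 [ 0.58690743 -0.06796225  0.06277968] [-9.55713188e-02  3.13873579e+00 -6.89735792e-04] 0.029851951831999676 [0.34599529 0.34874777 0.65299902]
```

View pics/w5.png

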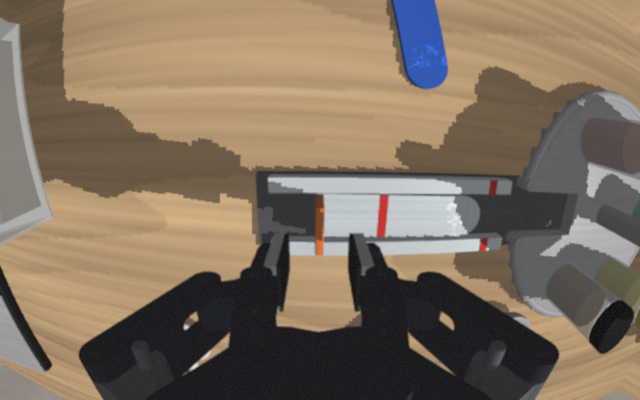

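Request:
drive_tool:
  moves: [0,0,0,0,0,-0.03,0.65,0,0,0,0,0,-0.012,0.65,0,0,0,0,0,0,0.65,0,0,0,-0.0005,0.008,0,0.65,0,0,0,-0.0003,0.005,0,0.65]

```text
t: 6.12
tool_pos: [0.5861, -0.0547, 0.0205]
tool_rot: [-0.095, 3.138, -0.001]
contact_force: [0.7, -0.8, 0.3]
opening: 0.0299
```

Request:
drive_tool:
  moves: [0,0,0,-0.0006,0.01,0,0.65,0,0,0,-0.0006,0.01,0,0.65,0,0,0,-0.0006,0.01,0,0.65,0,0,0,-0.0006,0.01,0,0.65,0,0,0,-0.0003,0.005,0,0.65]

```text
t: 6.75
tool_pos: [0.5824, -0.0092, 0.0192]
tool_rot: [0.096, -3.14, -0.0]
contact_force: [0.3, -0.3, -0.6]
opening: 0.0298
```

```bash
cat >m.py <<'E'
from h import *
import sys
o=ctrl.get_obs();print(o['t'],o['tool_pos'],o['tool_rot'],o['opening'],o['contact_force'])
im=ctrl.get_image('wrist')[:,:,::-1];cv2.imwrite(f'pics/{sys.argv[1]}.png',im)
r,g=masks(im)
k,l,s,c=cv2.connectedComponentsWithStats(r)
for i in range(1,k):
    if s[i,4]>15: print(s[i],c[i],wonz(o,c[i],.016)[:2],wonz(o,c[i],.011)[:2])
E
python3 m.py w6
```

```text
6.75 [ 0.58244883 -0.00922851  0.01921735] [ 9.60092949e-02 -3.13989838e+00 -2.19744683e-05] 0.029778811939704723 [ 0.27937437 -0.28099858 -0.57072721]
[435 200  12  19 182] [440.84065934 208.76373626] [0.55764004 0.0530116 ] [0.55915252 0.05530096]
[370 219  12  28 271] [375.24354244 231.60516605] [0.57179137 0.0190312 ] [0.57378978 0.02015375]
```

View pics/w6.png

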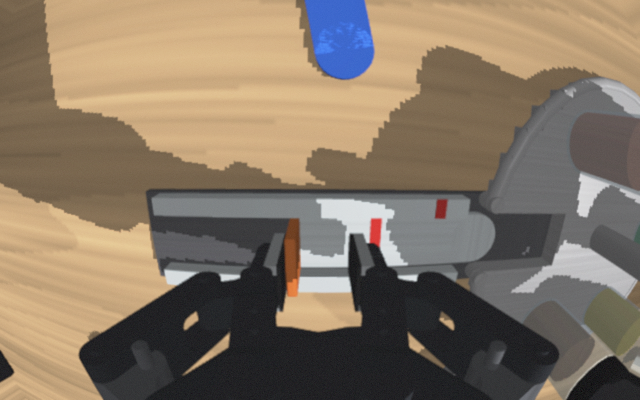

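Request:
drive_tool:
  moves: [0,0,0,-0.0005,0.008,0,0.65,0,0,0,-0.0005,0.008,0,0.65,0,0,0,-0.0004,0.006,0,0.65,0,0,0,-0.0002,0.003,0,0.65,0,0,0,0,0,0,0.65]

```text
t: 7.42
tool_pos: [0.581, 0.0152, 0.0193]
tool_rot: [0.095, -3.14, -0.0]
contact_force: [-0.3, 0.5, 0.0]
opening: 0.0296
```

```bash
python3 m.py w7
```

```text
7.425 [0.58096193 0.01524461 0.01927096] [ 9.54237175e-02 -3.14006399e+00 -2.07413103e-04] 0.02963344958079423 [-0.26586343  0.48414328  0.01066117]
[635 139   5  61 223] [637.42600897 171.04484305] [0.51867662 0.25558265] [0.51890292 0.26398473]
[391 199  12  20 210] [396.33809524 208.82380952] [0.55748539 0.05298144] [0.55904391 0.05442869]
[371 219  11  29 267] [376.04494382 231.47940075] [0.57024916 0.0439332 ] [0.57224583 0.04506985]
```

View pics/w7.png

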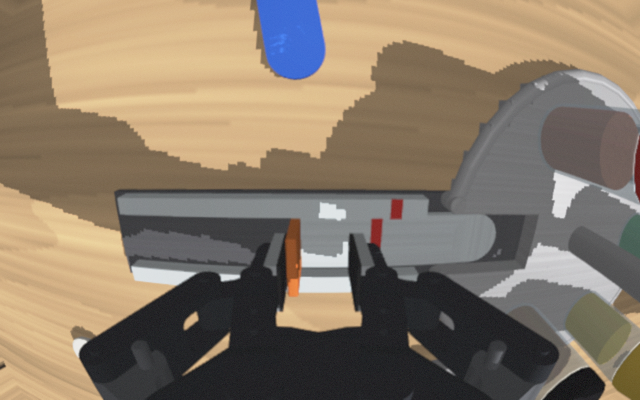

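Request:
drive_tool:
  moves: [0,0,0,-0.0002,0.003,0,0.65,0,0,0,-0.0001,0.002,0,0.65,0,0,0,-0.0001,0.002,0,0.65,0,0,0,0,0.001,0,0.65,0,0,0,0,0,0,0.65]

```text
t: 8.1
tool_pos: [0.5806, 0.0231, 0.0193]
tool_rot: [0.095, -3.14, -0.0]
contact_force: [-0.1, 0.7, -0.3]
opening: 0.0301
```

```bash
python3 m.py w8; python3 - <<'E'
import cv2
cv2.imwrite('pics/w8c.png',cv2.resize(cv2.imread('pics/w8.png')[180:310,250:450],None,fx=4,fy=4,interpolation=2))
E
```

```text
8.1 [0.58059056 0.02313254 0.01930655] [ 9.50548583e-02 -3.14014980e+00 -3.02703764e-04] 0.03005742987146219 [-0.07486458  0.71068228 -0.34718378]
[ 625  116   15   92 1010] [633.4049505  164.70990099] [0.51440052 0.25482933] [0.51449316 0.26293283]
[370 199  18  48 489] [377.91411043 220.90797546] [0.56407812 0.05208919] [0.56587571 0.05323455]
```

View pics/w8c.png

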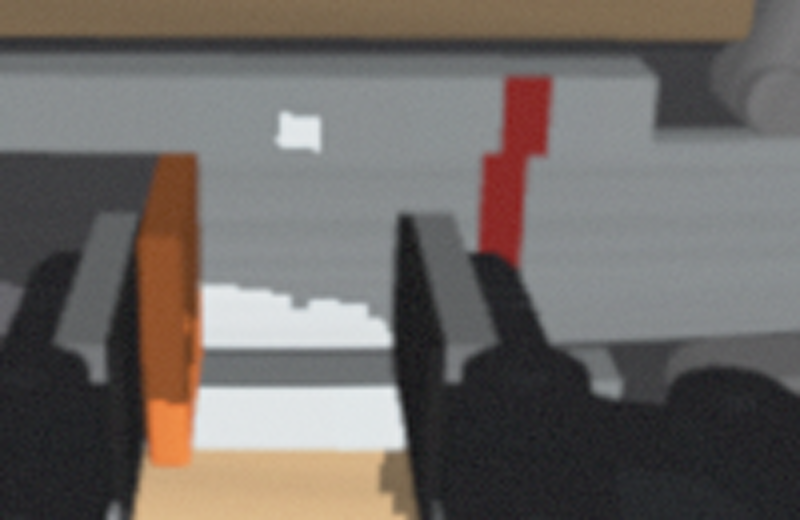

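```bash
python3 - <<'E'
from h import *
o=ctrl.get_obs()
P=lambda x,y:(250+x/4,180+y/4)
g=np.array([-.06,.998])
a=wonz(o,P(528,115),.016)[:2];b=wonz(o,P(505,210),.011)[:2];print(a,b,g@(a-b))
E
```

```text
[0.55746111 0.05337005] [0.57243671 0.05311641] 0.0011516660294358424
```

Request:
drive_tool:
  moves: [0,0,0,0,0.001,0,0.65,0,0,0,0,0,0,0.65,0,0,0,0,-0.007,0,0.65,0,0,0,0,-0.005,0,0.65,0,0,0,0,0,0,0.65]

```text
t: 8.78
tool_pos: [0.5807, 0.0114, 0.0193]
tool_rot: [-0.094, 3.14, 0.0]
contact_force: [-0.7, 0.6, -0.3]
opening: 0.0296
```

Request:
drive_tool:
  moves: [0,0,0,0,0,0.04,0.65,0,0,0,0,0,0.05,0.65,0,0,0,0,0,0.05,0.65,0,0,0,0,0,0.03,0.65,0,0,0,0,0,0,0.65]

```text
t: 9.4
tool_pos: [0.5826, 0.0118, 0.1931]
tool_rot: [-0.095, 3.133, -0.001]
contact_force: [0.2, 0.4, -0.3]
opening: 0.03
```

```bash
python3 m.py w9; python3 - <<'E'
import cv2
cv2.imwrite('pics/w9c.png',cv2.resize(cv2.imread('pics/w9.png')[120:240,260:460],None,fx=4,fy=4,interpolation=2))
E
```

```text
9.4 [0.58257623 0.01179531 0.19305563] [-9.47013077e-02  3.13332689e+00 -1.32411057e-03] 0.029978823638379712 [ 0.18385726  0.36560344 -0.28870808]
[287  21  29  10 118] [300.66949153  25.36440678] [ 0.42590809 -0.01632105] [ 0.42454743 -0.01669453]
[ 463   99   48   49 1800] [486.60333333 122.72222222] [0.50755713 0.19695306] [0.50747638 0.19992281]
[356 150   7  37 174] [358.56321839 168.37931034] [0.57221835 0.05295816] [0.57315121 0.05367069]
[ 566  150   74  134 7341] [609.27298733 214.92698542] [0.6084812  0.47948728] [0.6099825  0.48688596]
[356 191   5  10  46] [358.17391304 195.63043478] [0.60201353 0.05530254] [0.60341345 0.05605182]
```

View pics/w9c.png

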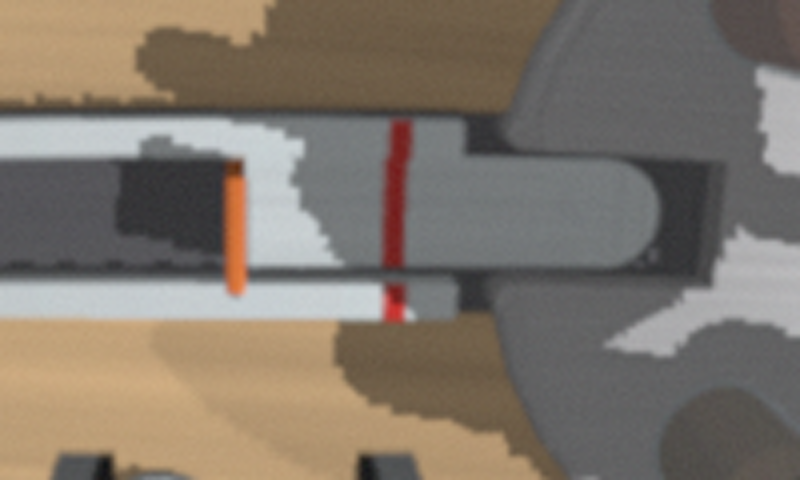

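View pics/w9.png

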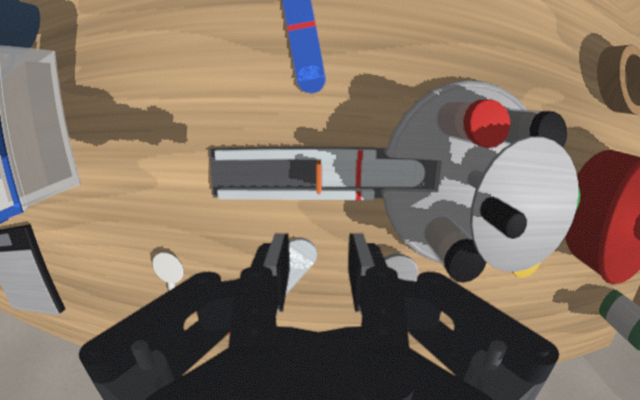

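The red lines are level to within about 0.5 mm: rails at crop (400,135) and (394,300), blade at (395,212). The nose sits in the slot, short of its end. Last, I'll check that the bystanders haven't moved.

```bash
python3 - <<'E'
from h import *
for n in('scene','side'):
    im=ctrl.get_image(n)[:,:,::-1].copy();cv2.imwrite(f'pics/{n}9.png',im)
    d=cv2.absdiff(im,cv2.imread(f'pics/{n}0.png')).max(2)>60
    im[d]=(255,0,255);cv2.imwrite(f'pics/{n}9d.png',im)
E
```

```text
(no output)
```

View pics/scene9d.png

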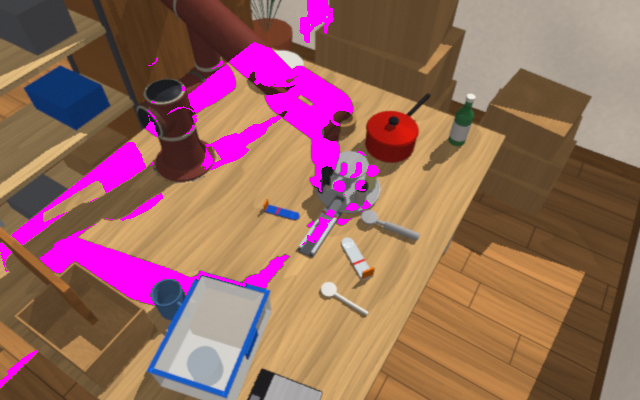

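View pics/side9d.png

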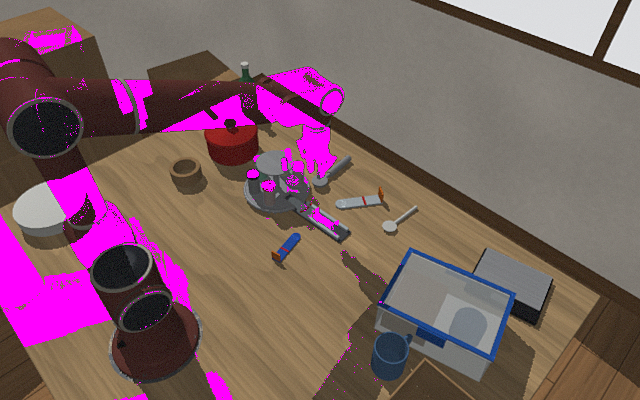

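The only differences are the arm, its shadows, the rack and the blade; no bystander moved. Handing in.

```bash
python3 -c "
from station import ctrl
print(ctrl.finish_job())"
```

```text
the job is handed in; nothing more can be done
None
```

The carousel is locked and the job is handed in, at about 9.5 s of the 54 s allowed. I led the knob round about 65° clockwise, let go, then pushed the tab about 80 mm along the guide and lifted the gripper clear.

- **Slot:** after the turn, before I let go of the knob, its centre line was within about 0.5 mm of the guide's. I did not measure it again after the push.
- **Blade:** its red line is level with the rail lines to about 0.5 mm in the last wrist picture. It looks flat there, with the nose inside the slot and short of its end. It was only pushed forward in small steps and never went past the lines.
- **Everything else:** comparing the scene and side pictures with the first ones shows changes only in the arm, shadows, rack and blade. Part of each view was hidden by the arm.
- **Forces:** every wrist force reading stayed below 10 N.

No check failed or disagreed. The two fixed cameras put the same points up to about 8 mm apart, so I worked from the wrist camera, whose views agreed to about 1 mm.

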